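# Set the fume inlet's iris damper

### The job

Get the solder-fume extraction ready: push the toggle on the grey switch box all the way over to its other side to switch the fan on, and push the lever of the round fume inlet around until its centre line stands on the three-quarters-open mark (the fourth of the five long marks, counted from the thin end of the tapered band). Do it in either order, gently, with the fingertips or the outside of the fingers only: push, do not grip, and leave everything else on the bench where it is.

Things in the scene. Friction and masses are not known exactly. Their poses are not given: they have to be found in the camera images.
- damper: round sheet-metal fume inlet with iris damper, fixed to the bench. Origin on its vertical axis at bench height, z up. Flange 156 mm across, 6 high; drum 140 mm across, flat top with the scale at height 60 mm; on it a knurled dark ring, 94 mm across, top at 71, that carries the lever; in the ring the suction mouth, 85 mm across, with a wire guard, top at 77 mm, nothing above. The scale lies around its -x side
- damper_ring (a joint): angle of ring and lever: 0 = on the closed end mark, 1.6 rad = on the open end mark (stops at both), growing anticlockwise seen from above. The lever points from the axis along (damper yaw + pi - 0.8 + this value). Long marks at 0, 0.4, 0.8, 1.2, 1.6, short ones between; three-quarters open is 1.2. Friction holds it where it is left (about 2.5 N at the knob moves it, no spring)
- lever_knob (a point): centre of the upright black knob at the lever's end: 15 mm across, 64 to 100 mm above the bench (this point at 85), 105 mm from the damper's axis. A flat dark bar 8 mm wide, its top 69 mm above the bench, with a white centre line, joins it to the ring. Nothing stands above it
- mark_closed (a point): the closed end mark, first of the five long marks, beside the thin end of the dark tapered band (the band grows broad towards the open end). On the drum's top, 63 mm from the axis, 61 mm above the bench; as seen from above it lies 0.8 rad clockwise of the damper's own -x axis
- mark_three_quarter (a point): the three-quarters-open mark: fourth of the five long marks counted from the closed end (second from the broad end of the tapered band). On the drum's top, 63 mm from the damper's axis, 61 mm above the bench
- switch_box: the extractor's switch box, grey steel, fixed to the bench, 130 (x) by 110 (y) mm, top 72 mm high; origin at the centre of its underside. The toggle stands in the middle of its top in a steel bush 76 mm high, 26 mm across; a pilot lamp and a fuse cap, under 82 mm high, stand 36 mm towards +x, 22 mm either side of the middle
- toggle (a joint): angle of the steel toggle lever: 0 = off, leaning 0.45 rad from upright to the box's -x side; 0.9 rad = on, leaning as far to its +x side (stops at both). Its pivot is over the box's middle, 74 mm above the bench. Friction holds it where it is left (about 1.5 N near the tip moves it, no snap action)
- toggle_tip (a point): tip of the toggle lever, on its centre line 46 mm from the pivot (about 115 mm above the bench when off or on); the lever is 12 mm thick near the tip and ends 2 mm beyond this point
- spool: a bystander: reel of solder wire lying flat, 60 mm across and 45 mm high, origin at the centre of its underside. Not to be disturbed
- tub_mid: a bystander: round black tub of small yellow parts, 81 mm across and 50 mm high, origin at the centre of its underside. Not to be disturbed
- tub_left: a bystander: round black tub of small red parts, 81 mm across and 50 mm high, origin at the centre of its underside. Not to be disturbed
- parts_bin: a bystander: black open-fronted parts bin, 110 (x) by 90 (y) by 60 mm high, origin at the centre of its underside. Not to be disturbed
- pliers: a bystander: pair of pliers lying flat, 155 mm long along its x, up to 60 mm wide, 12 mm high, origin near the pivot at bench height. Not to be disturbed
- knife: a bystander: yellow snap-off knife lying flat, 140 mm long along its x, 18 mm wide, 13 mm high. Not to be disturbed
- loose_board: a bystander: green circuit board with components, 100 (x) by 80 (y) mm, 14 mm high, origin at the centre of its underside. Not to be disturbed
- screwdriver: a bystander: screwdriver lying flat, 170 mm long along its x, about 30 mm thick at the handle. Not to be disturbed

How it is judged:
At the end, for the whole second after the job is handed in: The damper lever rests within 0.07 rad (4 degrees) of the three-quarters-open mark (joint 1.13 to 1.27 rad), the toggle is over to its on side (joint above 0.75 of 0.9 rad), and every loose thing is within 25 mm of where it stood (value of joint damper_ring between 1.13 and 1.27 rad and velocity of joint damper_ring between -0.02 and 0.02 rad/s and value of joint toggle above 0.75 rad and distance of each of spool, tub_mid, tub_left, parts_bin, pliers, knife, loose_board, screwdriver from where it was at the start of the episode below 0.025 m); the robot touches nothing.
It fails at once if a loose thing on the bench is lifted, carried or shoved more than 25 mm (distance of any of spool, tub_mid, tub_left, parts_bin, pliers, knife, loose_board, screwdriver from where it was at the start of the episode above 0.025 m).
It fails at once if the damper is gripped or forced: more than 30 N between the fingers and the damper (contact force between the fingers and damper above 30 N).
It fails at once if the toggle is gripped or forced: more than 35 N between the fingers and the switch box (contact force between the fingers and switch_box above 35 N).
It also fails if it takes over 54 s, if anything falls off the work surface, if the arm or the gripper's body presses on something with over 40 N, if the wrist force passes 120 N, or if a joint passes its speed limit or range.

### The arm

A 6-joint arm with a two-finger parallel gripper is mounted at the origin on the work surface. World frame = base frame: x ahead of the robot, y to its left, z up, the work surface at z = 0. Lengths are in m, angles in rad, forces in N, time in s.
With the tool pointing down it reaches from about 0.325 to 0.85 m from the base axis. Payload 4.4 kg.
Tool frame: the origin (TCP) lies on the centre line of the jaws, within the pads' length; the fingertips stand 14 mm ahead of it and the grasp point (between the pads) lies 5 mm behind it; z points along the fingers, y is the line along which they close (so a half turn about z gives the same grasp; the last joint's range is limited). The gripper opens to 94 mm and grips with 3 to 60 N. Pads are 16 mm wide; open, the fingers measure 119 mm over their backs; the gripper's body (75 mm by 177 mm) begins 78 mm behind the grasp point.
Start: joints at [1.095, 0.207, 1.542, -0, 1.393, -0.15], TCP at [0.184, 0.545, 0.219] pointing down, gripper open.
Joint ranges: [-2.73, 2.73], [-0.86, 2.22], [0.23, 2.46], [-1.11, 4.25], [0.08, 2.63], [-2.82, 2.82]. Speed limits (rad/s): [2.79, 2.79, 3.14, 3.14, 3.14, 3.14].

### API

Orientations are given as a unit quaternion [w, x, y, z].
In Python, from plant import * gives the robot as it stands.
- The arm moves only by the tool play_rows, never from a script. Its argument "targets" is a list of rows, each a list of 2 entries, a list of its own where there are three numbers: the shift along the tool's x, y, z in mm, then the turn about the tool's z in rad. A call has exactly 5 rows; each row is the pose to reach, as a shift and turn from the pose commanded when the call began, along the tool's axes at that moment; what a row does not reach only later rows make up. A row lasts 1/12 s, in which the tool goes at most 41.7 mm and 7.16 degrees, less where a joint would pass 70% of its speed; a pose out of reach is approached as far as the arm can. A call with a gripper value outside its range is refused whole. "gripper" is the finger opening in mm, from 0 to 94, set as the call begins (left out, the last holds). The fingers move at their own pace and stop on an object; "newtons" is the grip in N (left out, the last holds). Time passes only in rows, so rows that repeat a pose let the fingers close, or fill a call up. It gives the time, the measured TCP pose, the force, the opening and the grip force at its end, in the units of the state.
- get_obs(): the state, without advancing time (a new reading comes with each control period).
- get_image(name): name is "side" or "top"; returns a dict with "image" (400x640x3 uint8, red, green, blue), "range_z" (400x640 float32, m along the optical axis (not along the pixel's ray), 0 where there is no reading), "fx", "fy", "cx", "cy" (pixels), "eye" and "orientation" of the camera in the world. Camera axes: x right, y up, looking along -z (the intrinsics and any distortion apply to the point x, -y, -z); pixel columns grow to the right and rows downward; lengths in m; the calibration is good to about 2 mm. A picture is of the moment at which its call begins.
- job_done(): hands the job in; it is judged then, once.
The state is a dict: "time": time; "q": joint angles; "qd": joint speeds; "tau": joint torques, N m; "tcp_pos": TCP position; "tool_rot": TCP orientation; "contact_force": force on the tool from outside, world axes, zero at the start; "ft_torque": the same for the moment, N m; "grip_width": finger opening in m; "grip_force": force on a finger pad.
Only numpy, scipy, OpenCV 4.12 (cv2) and the standard library are available. Lean on these libraries where they do the work, as an engineer would, in place of code of your own. Each camera call takes 0.05 s, during which the arm holds its last target. There are 200 camera calls.

## Working session

There is one attempt and no reset: what is moved stays moved. The work goes in short steps, Python scripts to look and compute and a tool call to move; the robot and the scene stay as the last step left them, time stands still between calls to the robot, and variables do not carry over. Pictures are saved under pics/ and viewed, at most 10 in all, crops included, and the job is handed in when it is done.

Besides the shell and the picture viewer there is one more tool, called after ">>>" in YAML: its name, and indented under it one key for each argument. play_rows: Moves the arm, as the interface text tells. Its arguments: {"type":"object","properties":{"targets":{"type":"array","items":{"type":"array"}},"gripper":{"type":"number"},"newtons":{"type":"number"}},"required":["targets"]}

```bash
mkdir -p pics; cat > h.py <<'E'
from plant import *
import numpy as np, cv2
from scipy.spatial.transform import Rotation as R
def rot(q): return R.from_quat([q[1],q[2],q[3],q[0]]).as_matrix()
def P(im,u,v,z):
    d=np.array([(u-im['cx'])/im['fx'],-(v-im['cy'])/im['fy'],-1.]); d=rot(im['orientation'])@d
    e=np.array(im['eye']); return e+d*(z-e[2])/d[2]
def D(im,u,v):
    r=im['range_z'][int(v),int(u)]; return np.array(im['eye'])+rot(im['orientation'])@np.array([(u-im['cx'])/im['fx']*r,-(v-im['cy'])/im['fy']*r,-r])
def save(im,n): cv2.imwrite(n,im['image'][:,:,::-1])
E
python3 - <<'E'
from h import *
for n in("top","side"):
    im=get_image(n); save(im,f"pics/{n}0.png"); print(n,[ (k,im[k]) for k in im if k not in("image","range_z")])
    np.savez(f"{n}0.npz",**{k:im[k] for k in im})
o=get_obs();print(o['time'],o['tcp_pos'],o['tool_rot'],o['grip_width'])
E
```

```text
top [('fx', 423.1134794977948), ('fy', 423.1134794977948), ('cx', 320.49342590939597), ('cy', 204.02302842496837), ('eye', array([ 0.25363702, -0.02963129,  1.46675528])), ('orientation', array([ 0.70947076,  0.07503144, -0.05931479, -0.69821435]))]
side [('fx', 450.9674070182639), ('fy', 450.9674070182639), ('cx', 316.9828661756042), ('cy', 197.24999980930468), ('eye', array([-0.02388457, -0.90792901,  0.81659343])), ('orientation', array([ 0.85255102,  0.4493644 , -0.11931998, -0.23872816]))]
0.1 [0.18374135 0.54411772 0.21841592] [-3.02308628e-04  1.62195010e-01  9.86758199e-01 -9.71268729e-04] 0.09418231425298747
```

View pics/top0.png

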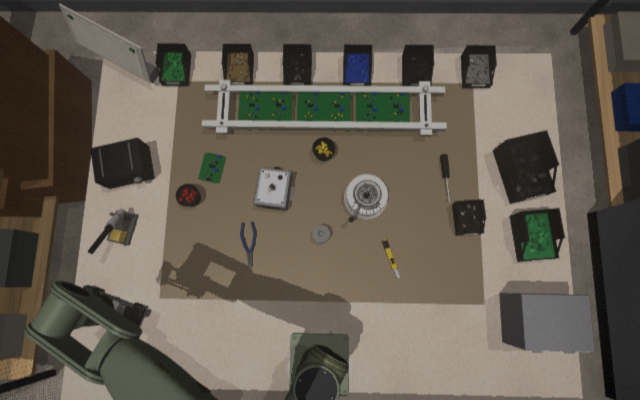

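View pics/side0.png

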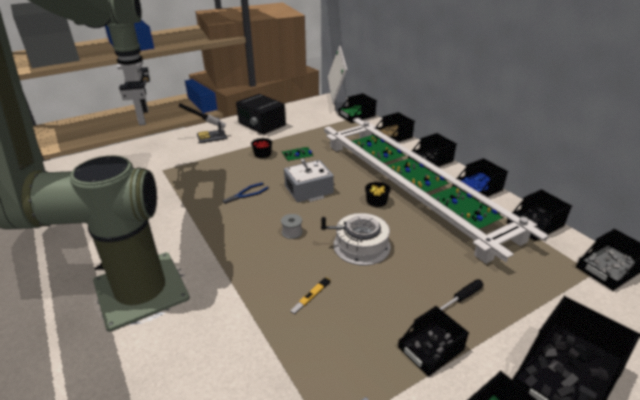

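The top view shows the switch box near (273,187), the damper near (366,197) with its knob at about (350,219), and the spool at (321,233). I'll enlarge both devices.

```bash
python3 - <<'E'
from h import *
t=dict(np.load('top0.npz'));s=dict(np.load('side0.npz'))
a=cv2.resize(t['image'][160:240,240:400],None,fx=5,fy=5,interpolation=cv2.INTER_CUBIC)
cv2.imwrite('pics/c1.png',a[:,:,::-1])
b=cv2.resize(s['image'][150:270,270:400],None,fx=5,fy=5,interpolation=cv2.INTER_CUBIC)[:600]
cv2.imwrite('pics/c2.png',b[:,:,::-1])
for n,u,v,z in[('box',273,187,.072),('damper',366,197,.065),('knob',350,219,.1),('spool',321,233,.045),('tubm',323,149,.05),('tubl',188,195,.05),('board',211,167,.01),('pl',248,240,.01),('kn',391,258,.01)]:
  print(n,P(t,u,v,z).round(3),D(t,u,v).round(3))
E
```

```text
box [0.579 0.166 0.072] [0.578 0.166 0.076]
damper [ 0.55  -0.149  0.065] [ 0.561 -0.154  0.01 ]
knob [ 0.468 -0.094  0.1  ] [ 0.468 -0.094  0.104]
spool [0.428 0.001 0.045] [0.43  0.002 0.025]
tubm [ 0.722 -0.001  0.05 ] [ 0.726 -0.001  0.038]
tubl [0.552 0.462 0.05 ] [0.555 0.468 0.033]
board [0.664 0.401 0.01 ] [0.665 0.402 0.007]
pl [0.404 0.254 0.01 ] [ 0.405  0.257 -0.004]
kn [ 0.35  -0.238  0.01 ] [ 0.35  -0.238  0.01 ]
```

View pics/c1.png

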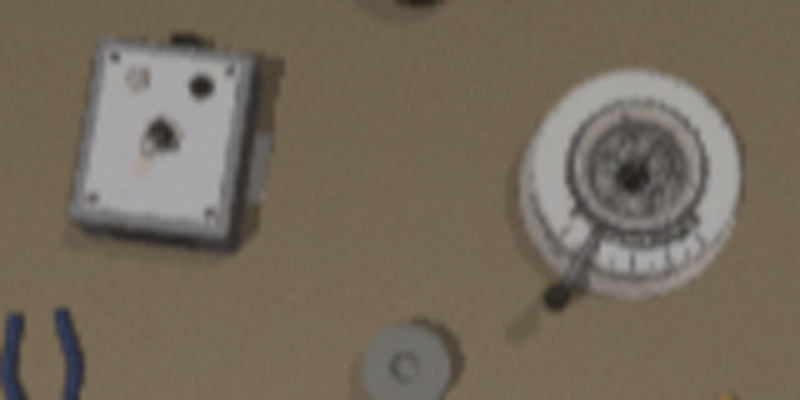

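View pics/c2.png

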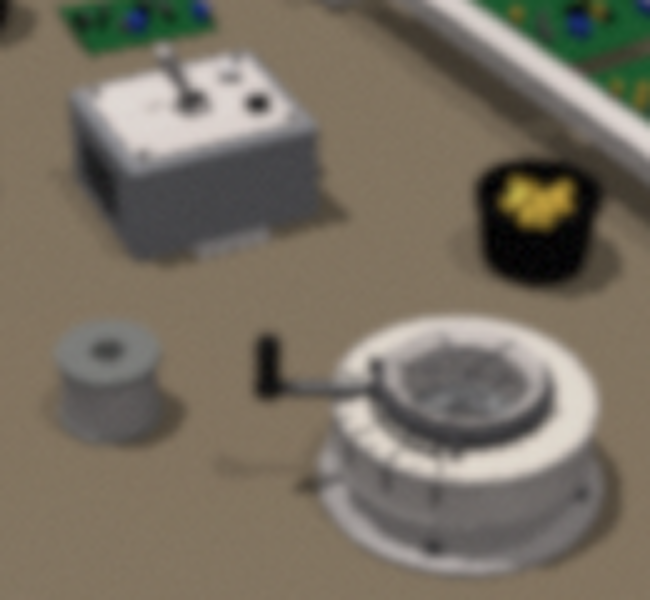

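The crops show the toggle leaning to the -x side, away from the lamp and fuse. The lever is near the closed end of the scale, which lies on the robot's side, and its broad end is at the right. Next I'll measure the geometry.

```bash
cat > m.py <<'E'
from h import *
from scipy.optimize import least_squares
def cloud(im,u0,u1,v0,v1):
    v,u=np.mgrid[v0:v1,u0:u1]; r=im['range_z'][v0:v1,u0:u1]
    c=np.stack([(u-im['cx'])/im['fx']*r,-(v-im['cy'])/im['fy']*r,-r],-1)
    return c@rot(im['orientation']).T+np.array(im['eye']), r>0
def near(p,c,r): return np.hypot(p[...,0]-c[0],p[...,1]-c[1])<r
E
python3 - <<'E'
from m import *
t=dict(np.load('top0.npz'));s=dict(np.load('side0.npz'))
for n,im in(('top',t),('side',s)):
    p,ok=cloud(im,0,640,0,400)
    # drum
    m=ok&near(p,(.55,-.15),.12)
    z=p[...,2]
    print(n,'hist z damper',np.histogram(z[m],bins=np.arange(-.01,.12,.01))[0])
    mm=m&(z>.053)&(z<.066)
    q=p[mm][:,:2]; c,r=cv2.minEnclosingCircle((q*1000).astype(np.float32)); print('drum enc',c,r,len(q))
    k=ok&near(p,(.468,-.094),.03)&(z>.08); print('knob',p[k].mean(0) if k.any() else None,k.sum(), z[k].max() if k.any() else 0)
    b=ok&near(p,(.58,.166),.1)&(z>.06)&(z<.08); print('box',cv2.minAreaRect((p[b][:,:2]*1000).astype(np.float32)),np.median(z[b]))
    g=ok&near(p,(.58,.166),.05)&(z>.09); print('toggle',p[g].round(4).tolist()[:12])
# polar profile around candidate centre in colour
im=t; g=cv2.cvtColor(im['image'],cv2.COLOR_RGB2GRAY).astype(np.float32)
def px(p):
    d=(np.asarray(p)-im['eye'])@rot(im['orientation']); return np.stack([im['cx']-im['fx']*d[...,0]/d[...,2],im['cy']+im['fy']*d[...,1]/d[...,2]],-1)
# bright mask region contour rays to z=.06, and angles
w=(g>150).astype(np.uint8); w[:, :335]=0;w[:,400:]=0;w[:165]=0;w[225:]=0
cs=max(cv2.findContours(w,0,1)[0],key=cv2.contourArea)[:,0]
q=np.array([P(im,u,v,.06) for u,v in cs])[:,:2]
c,r=cv2.minEnclosingCircle((q*1000).astype(np.float32));print('bright',c,r)
A=q-np.array(c)/1000;
far=(A@[.9,-.35])>0
f=least_squares(lambda x:np.hypot(*(q[far]-x).T)-.0705,np.array(c)/1000,loss='soft_l1',f_scale=.002);print('far edge fit',f.x,np.abs(f.fun).mean())
E
```

```text
top hist z damper [ 923 1202   23   17   64  178  351  521  258   10   11    5]
drum enc (541.8656005859375, -146.2519073486328) 89.80615997314453 731
knob [ 0.46953291 -0.09714584  0.09685262] 18 0.1043081748211172
box ((578.4755249023438, 169.89125061035156), (110.4584732055664, 131.3541259765625), 83.06026458740234) 0.0708124721911002
toggle [[0.5711, 0.1717, 0.1036], [0.5727, 0.1693, 0.097], [0.5734, 0.1664, 0.0942], [0.5646, 0.1728, 0.117], [0.5645, 0.1695, 0.1177], [0.5668, 0.1676, 0.1077], [0.5689, 0.1656, 0.0988], [0.5618, 0.1764, 0.1145], [0.5609, 0.1725, 0.1183], [0.5611, 0.1693, 0.1176], [0.5612, 0.1661, 0.1175], [0.5574, 0.1755, 0.119]]
side hist z damper [1285 1052   11   73  175  259  611  514  295   12   23    1]
drum enc (541.2900390625, -142.4906005859375) 91.33576202392578 845
knob [ 0.46723368 -0.10250381  0.0926476 ] 36 0.10039175244795595
box ((575.3765869140625, 167.72607421875), (115.75308990478516, 130.01266479492188), 84.23296356201172) 0.06868601089123932
toggle [[0.5584, 0.1752, 0.1153], [0.5599, 0.1714, 0.1167], [0.5565, 0.172, 0.1139], [0.5572, 0.1667, 0.1163], [0.5636, 0.1719, 0.1118], [0.5524, 0.1646, 0.1152], [0.557, 0.1665, 0.1128], [0.5619, 0.1691, 0.1101], [0.5653, 0.1688, 0.1092], [0.5545, 0.1686, 0.109], [0.5571, 0.1671, 0.1089], [0.5591, 0.164, 0.1098]]
bright (562.21240234375, -152.21554565429688) 68.88287353515625
far edge fit [ 0.55124788 -0.14747774] 0.00650270613602066
```

```bash
cat >> m.py <<'E'
def px(im,p):
    d=(np.asarray(p)-im['eye'])@rot(im['orientation']); return np.stack([im['cx']-im['fx']*d[...,0]/d[...,2],im['cy']+im['fy']*d[...,1]/d[...,2]],-1)
def ortho(im,c,half,z,s):  # image up=+x, right=-y ; s px per mm
    n=int(2*half*s); j,i=np.meshgrid(np.arange(n),np.arange(n))
    p=np.stack([c[0]+(n/2-i)/s/1000,c[1]-(j-n/2)/s/1000,np.full(i.shape,z)],-1); u=px(im,p).astype(np.float32)
    return cv2.remap(im['image'],u[...,0],u[...,1],cv2.INTER_CUBIC)
E
python3 - <<'E'
from m import *
t=dict(np.load('top0.npz'));s=dict(np.load('side0.npz'))
c=(.55,-.15)
o=[]
for im in(t,s):
    a=ortho(im,c,.1*1000,.061,2).copy()
    for r in(47,70,):cv2.circle(a,(200,200),r*2,(255,0,0),1)
    for k in range(-100,101,20): cv2.line(a,(200+2*k,394),(200+2*k,399),(0,255,0),1);cv2.line(a,(0,200+2*k),(5,200+2*k),(0,255,0),1)
    o.append(a)
cv2.imwrite('pics/o.png',np.hstack(o)[:,:,::-1])
E
```

```text
(no output)
```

View pics/o.png

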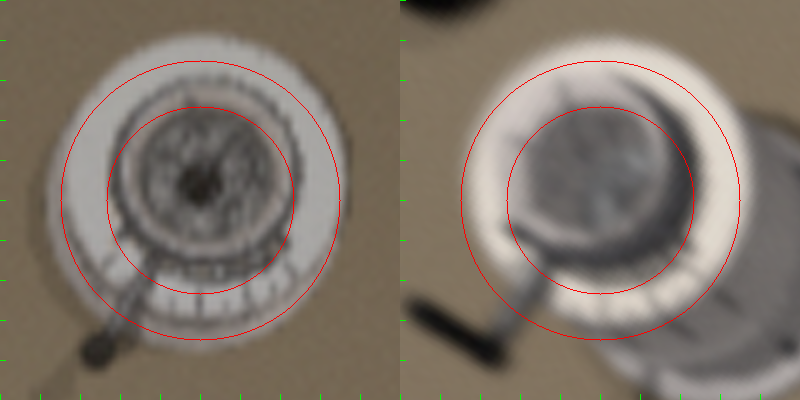

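The corrected views put the drum's axis at about (0.560, -0.1515), with the marks along the bottom at rows 290-305 of the left panel. Now the mark angles.

```bash
python3 - <<'E'
from m import *
from scipy.signal import find_peaks
t=dict(np.load('top0.npz'));s=dict(np.load('side0.npz'))
rows=[]
for im,n in((t,'top'),(s,'side')):
  c=(.560,-.1515); A=np.linspace(1.9,4.5,261); g=cv2.cvtColor(im['image'],cv2.COLOR_RGB2GRAY)
  RR=np.arange(.050,.071,.0005)
  p=np.stack([c[0]+RR[:,None]*np.cos(A),c[1]+RR[:,None]*np.sin(A),np.full((len(RR),len(A)),.061)],-1)
  u=px(im,p).astype(np.float32); v=cv2.remap(g,u[...,0],u[...,1],cv2.INTER_CUBIC)
  rows.append(cv2.resize(v,(780,200)))
  for lo,hi in((.054,.058),(.058,.062),(.060,.066)):
    pr=v[(RR>=lo)&(RR<=hi)].mean(0); k,d=find_peaks(-pr,prominence=3); print(n,lo,[(round(A[i],2),int(x)) for i,x in zip(k,d['prominences'])])
a=np.vstack(rows)
for k in range(26): cv2.line(a,(k*30,195),(k*30,205),255 if k%5 else 0,1)
cv2.imwrite('pics/pol.png',a)
E
```

```text
top 0.054 [(np.float64(2.24), 16), (np.float64(2.65), 83), (np.float64(3.11), 26), (np.float64(3.34), 3), (np.float64(3.53), 27), (np.float64(3.75), 45)]
top 0.058 [(np.float64(2.27), 29), (np.float64(2.64), 76), (np.float64(2.89), 13), (np.float64(3.11), 53), (np.float64(3.32), 8), (np.float64(3.51), 43), (np.float64(3.73), 11), (np.float64(3.92), 36)]
top 0.06 [(np.float64(2.28), 35), (np.float64(2.64), 73), (np.float64(2.89), 20), (np.float64(3.11), 51), (np.float64(3.32), 19), (np.float64(3.5), 42), (np.float64(3.72), 22), (np.float64(3.91), 40)]
side 0.054 [(np.float64(2.04), 26), (np.float64(2.58), 105), (np.float64(3.13), 7), (np.float64(3.84), 76), (np.float64(4.03), 12)]
side 0.058 [(np.float64(1.99), 9), (np.float64(2.59), 120), (np.float64(3.13), 21), (np.float64(3.53), 13), (np.float64(3.89), 48)]
side 0.06 [(np.float64(2.61), 119), (np.float64(3.15), 23), (np.float64(3.53), 25), (np.float64(3.91), 32)]
```

View pics/pol.png

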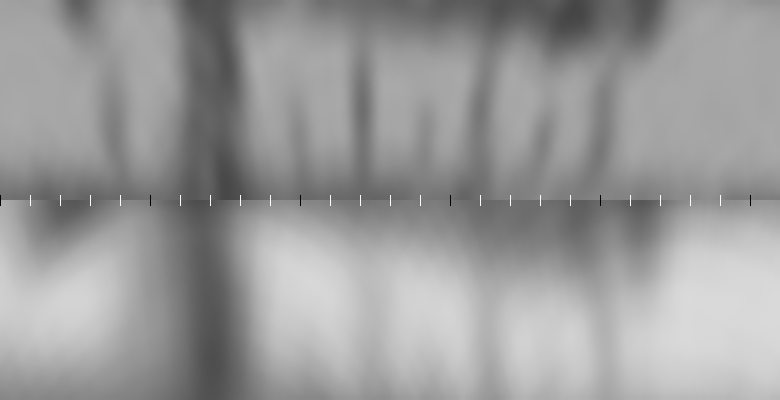

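Marks are at 2.28, (2.7 hidden by the lever), 3.11, 3.51 and 3.91 rad. The target direction is therefore 3.51 rad, and the lever is now at about 2.62 rad. The box centre is (0.577, 0.169) with yaw about -6.5°. I'll do the toggle first, with closed fingers.

>>> play_rows:
  targets:
    - [[-30, -17, 0], 0]
    - [[-60, -34, 0], 0]
    - [[-90, -50, 0], 0]
    - [[-120, -67, 0], 0]
    - [[-150, -84, 0], 0]
  gripper: 0
  newtons: 5

```text
time: 0.52
tcp_pos: [0.2997, 0.4157, 0.2189]
tool_rot: [-0.0, 0.162, 0.987, -0.0]
contact_force: [1.1, 0.1, 0.2]
grip_width: 0.0639
grip_force: 0.0
```

>>> play_rows:
  targets:
    - [[-30, -17, 0], 0]
    - [[-60, -34, 0], 0]
    - [[-90, -50, 0], 0]
    - [[-120, -67, 0], 0]
    - [[-150, -84, 0], 0]

```text
time: 0.93
tcp_pos: [0.415, 0.288, 0.2191]
tool_rot: [-0.0, 0.162, 0.987, -0.0]
contact_force: [0.3, 1.4, -0.2]
grip_width: 0.0308
grip_force: 0.0
```

>>> play_rows:
  targets:
    - [[-30, -17, 0], -0.04]
    - [[-60, -34, 0], -0.08]
    - [[-90, -50, 0], -0.12]
    - [[-120, -67, 0], -0.16]
    - [[-134, -74, 0], -0.21]

```text
time: 1.35
tcp_pos: [0.5197, 0.1733, 0.219]
tool_rot: [0.0, 0.058, 0.998, -0.001]
contact_force: [-0.1, -1.0, 0.8]
grip_width: 0.0008
grip_force: 0.0
```

```bash
cat >> h.py <<'E'
def go(x,y,z):
    o=get_obs(); d=rot(o['tool_rot']).T@(np.array([x,y,z])-o['tcp_pos'])
    T=rot(o['tool_rot'])
    print('t',round(o['time'],2),'tcp',np.round(o['tcp_pos'],4),'F',np.round(o['contact_force'],1),'w',round(o['grip_width'],4),'xaxis deg',np.degrees(np.arctan2(T[1,0],T[0,0])).round(1),'shift mm',(d*1000).round(1))
E
python3 -c "
from h import *
go(.517,.176,.119)"
```

```text
t 1.35 tcp [0.5197 0.1733 0.219 ] F [-0.1 -1.   0.8] w 0.0008 xaxis deg 173.3 shift mm [  3.1   2.5 100. ]
```

>>> play_rows:
  targets:
    - [[3, 2, 20], 0]
    - [[3, 2, 45], 0]
    - [[3, 2, 70], 0]
    - [[3, 2, 90], 0]
    - [[3, 2, 100], 0]

```text
time: 1.77
tcp_pos: [0.5125, 0.1783, 0.1159]
tool_rot: [-0.003, 0.058, 0.998, -0.001]
contact_force: [-1.2, 0.4, 0.4]
grip_width: 0.0004
grip_force: 0.0
```

>>> play_rows:
  targets:
    - [[-6, 0, 0], 0]
    - [[-12, 0, 0], 0]
    - [[-18, 0, 0], 0]
    - [[-24, 0, 0], 0]
    - [[-29, 0, 0], 0]

```text
time: 2.18
tcp_pos: [0.5459, 0.1756, 0.1212]
tool_rot: [0.002, 0.058, 0.998, 0.0]
contact_force: [-2.8, -0.2, 2.1]
grip_width: 0.0007
grip_force: 1.5
```

>>> play_rows:
  targets:
    - [[-4, 0, 0], 0]
    - [[-8, 0, 0], 0]
    - [[-12, 0, 0], 0]
    - [[-16, 0, 0], 0]
    - [[-20, 0, 0], 0]

```text
time: 2.6
tcp_pos: [0.564, 0.1732, 0.1195]
tool_rot: [0.0, 0.058, 0.998, 0.0]
contact_force: [-2.0, 0.2, 1.8]
grip_width: 0.0006
grip_force: 1.0
```

```bash
python3 -c "
from h import *
go(.576,.169,.119)
im=get_image('side');a=cv2.resize(im['image'][130:220,270:360],None,fx=6,fy=6,interpolation=2);cv2.imwrite('pics/t1.png',a[:,:,::-1])"
```

```text
t 2.6 tcp [0.564  0.1732 0.1195] F [-2.   0.2  1.8] w 0.0006 xaxis deg 173.4 shift mm [-12.4  -2.8   0.5]
```

View pics/t1.png

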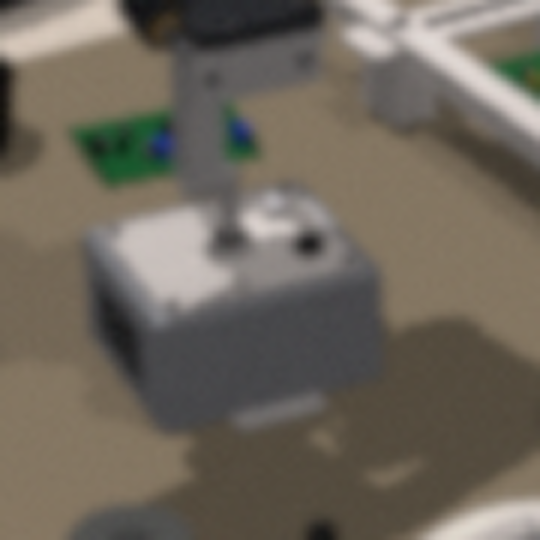

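The fingertips at about (225,180) are pushing the toggle, which is now near upright, with about 2 N. I'll continue slowly until the force rises at the stop.

>>> play_rows:
  targets:
    - [[-2, 0, 0], 0]
    - [[-4, 0, 0], 0]
    - [[-6, 0, 0], 0]
    - [[-8, 0, 0], 0]
    - [[-10, 0, 0], 0]

```text
time: 3.07
tcp_pos: [0.5738, 0.1721, 0.1194]
tool_rot: [0.0, 0.058, 0.998, -0.0]
contact_force: [-2.2, -0.8, 1.0]
grip_width: 0.0005
grip_force: 1.0
```

>>> play_rows:
  targets:
    - [[-0.5, 0, 0], 0]
    - [[-1, 0, 0], 0]
    - [[-1.5, 0, 0], 0]
    - [[-2, 0, 0], 0]
    - [[-2, 0, 0], 0]

```text
time: 3.48
tcp_pos: [0.5756, 0.1719, 0.1193]
tool_rot: [-0.0, 0.058, 0.998, 0.0]
contact_force: [-1.3, -0.4, 1.1]
grip_width: 0.0004
grip_force: 0.9
```

>>> play_rows:
  targets:
    - [[-0.5, 0, 0], 0]
    - [[-1, 0, 0], 0]
    - [[-1.5, 0, 0], 0]
    - [[-2, 0, 0], 0]
    - [[-2, 0, 0], 0]

```text
time: 3.9
tcp_pos: [0.5775, 0.1716, 0.1193]
tool_rot: [-0.0, 0.058, 0.998, -0.0]
contact_force: [-1.8, 0.1, 0.5]
grip_width: 0.0007
grip_force: 0.8
```

>>> play_rows:
  targets:
    - [[-0.4, 0, 0], 0]
    - [[-0.8, 0, 0], 0]
    - [[-1.2, 0, 0], 0]
    - [[-1.5, 0, 0], 0]
    - [[-1.5, 0, 0], 0]

```text
time: 4.32
tcp_pos: [0.579, 0.1715, 0.1193]
tool_rot: [-0.0, 0.058, 0.998, -0.0]
contact_force: [-2.5, 0.1, -1.0]
grip_width: 0.0002
grip_force: 0.8
```

>>> play_rows:
  targets:
    - [[-0.4, 0, 0], 0]
    - [[-0.8, 0, 0], 0]
    - [[-1.2, 0, 0], 0]
    - [[-1.5, 0, 0], 0]
    - [[-1.5, 0, 0], 0]

```text
time: 4.73
tcp_pos: [0.5795, 0.1714, 0.119]
tool_rot: [-0.001, 0.058, 0.998, -0.0]
contact_force: [-5.5, 1.7, 0.7]
grip_width: 0.0004
grip_force: 2.4
```

>>> play_rows:
  targets:
    - [[-0.3, 0, 0], 0]
    - [[-0.6, 0, 0], 0]
    - [[-0.9, 0, 0], 0]
    - [[-1.2, 0, 0], 0]
    - [[-1.2, 0, 0], 0]

```text
time: 5.15
tcp_pos: [0.5798, 0.1713, 0.1188]
tool_rot: [-0.002, 0.058, 0.998, -0.0]
contact_force: [-6.9, 1.5, 0.9]
grip_width: 0.0006
grip_force: 3.5
```

The force has risen to 7 N with no further motion, so the toggle is at its stop. Backing off and rising.

>>> play_rows:
  targets:
    - [[5, 0, 0], 0]
    - [[12, 0, 0], 0]
    - [[20, 0, -10], 0]
    - [[25, 0, -35], 0]
    - [[25, 0, -60], 0]

```text
time: 5.57
tcp_pos: [0.5559, 0.1739, 0.1794]
tool_rot: [-0.0, 0.058, 0.998, -0.0]
contact_force: [0.9, 0.2, -0.3]
grip_width: 0.0005
grip_force: 0.0
```

```bash
python3 -c "
from m import *
im=get_image('side');p,ok=cloud(im,280,360,140,220)
b=ok&near(p,(.60,.166),.03)&(p[...,2]>.09)&(p[...,2]<.122);print('toggle pts',p[b].round(3).tolist()[:10])
go(.475,-.045,.18)"
```

```text
toggle pts [[0.594, 0.169, 0.115], [0.598, 0.168, 0.114], [0.601, 0.168, 0.113], [0.589, 0.165, 0.115], [0.592, 0.165, 0.114], [0.597, 0.167, 0.111], [0.599, 0.164, 0.112], [0.588, 0.164, 0.112], [0.59, 0.162, 0.112], [0.595, 0.163, 0.11]]
t 5.62 tcp [0.5607 0.1747 0.1867] F [1.6 0.6 3.7] w 0.0002 xaxis deg 173.4 shift mm [  59.9 -228.1    5.3]
```

The toggle tip is now at x≈0.597, so it is on. Moving to the damper.

>>> play_rows:
  targets:
    - [[13, -38, 0], 0]
    - [[26, -76, 0], 0]
    - [[39, -114, 0], 0]
    - [[50, -150, 0], 0]
    - [[60, -185, 0], 0]

```text
time: 6.03
tcp_pos: [0.4761, -0.0046, 0.1802]
tool_rot: [0.002, 0.058, 0.998, -0.001]
contact_force: [0.5, -0.8, 0.1]
grip_width: 0.0005
grip_force: 0.0
```

>>> play_rows:
  targets:
    - [[3, -20, 0], 0]
    - [[5, -40, 0], 0]
    - [[5, -40, 0], 0]
    - [[5, -40, 0], 0]
    - [[5, -40, 0], 0]

```text
time: 6.45
tcp_pos: [0.4671, -0.0417, 0.1799]
tool_rot: [0.001, 0.058, 0.998, -0.0]
contact_force: [-0.7, 0.3, 0.2]
grip_width: 0.0009
grip_force: 0.0
```

```bash
python3 -c "
from h import *
go(.475,-.055,.094)"
```

```text
t 6.45 tcp [ 0.4671 -0.0417  0.1799] F [-0.7  0.3  0.2] w 0.0009 xaxis deg 173.4 shift mm [ -9.2 -12.3  85.9]
```

>>> play_rows:
  targets:
    - [[-5, -10, 20], 0]
    - [[-5, -10, 45], 0]
    - [[-5, -10, 70], 0]
    - [[-5, -10, 82], 0]
    - [[-5, -10, 86], 0]

```text
time: 6.87
tcp_pos: [0.4686, -0.0507, 0.0908]
tool_rot: [-0.002, 0.057, 0.998, 0.001]
contact_force: [0.0, 1.0, -0.0]
grip_width: 0.0005
grip_force: 0.0
```

```bash
python3 -c "
from h import *
for a in (2.62,2.85,3.07,3.29,3.45,3.51):
  go(.560+.105*np.cos(a)+.0023,-.1515+.105*np.sin(a)+.0199,.094)"
```

```text
t 6.87 tcp [ 0.4686 -0.0507  0.0908] F [ 0.  1. -0.] w 0.0005 xaxis deg 173.5 shift mm [ -5.9 -28.1  -3.2]
t 6.87 tcp [ 0.4686 -0.0507  0.0908] F [ 0.  1. -0.] w 0.0005 xaxis deg 173.5 shift mm [  1.1 -51.2  -3.2]
t 6.87 tcp [ 0.4686 -0.0507  0.0908] F [ 0.  1. -0.] w 0.0005 xaxis deg 173.5 shift mm [  2.6 -74.2  -3.3]
t 6.87 tcp [ 0.4686 -0.0507  0.0908] F [ 0.  1. -0.] w 0.0005 xaxis deg 173.5 shift mm [ -0.9 -97.   -3.3]
t 6.87 tcp [ 0.4686 -0.0507  0.0908] F [ 0.  1. -0.] w 0.0005 xaxis deg 173.5 shift mm [  -6.5 -112.8   -3.3]
t 6.87 tcp [ 0.4686 -0.0507  0.0908] F [ 0.  1. -0.] w 0.0005 xaxis deg 173.5 shift mm [  -9.3 -118.5   -3.4]
```

>>> play_rows:
  targets:
    - [[-1, -8, 0], 0]
    - [[-2, -14, 0], 0]
    - [[-3, -19, 0], 0]
    - [[-2, -24, 0], 0]
    - [[-1, -29, 0], 0]

```text
time: 7.28
tcp_pos: [0.4687, -0.0818, 0.0947]
tool_rot: [0.001, 0.058, 0.998, 0.0]
contact_force: [-0.1, 2.6, 2.3]
grip_width: 0.0001
grip_force: 1.6
```

>>> play_rows:
  targets:
    - [[1, -5, 0], 0]
    - [[2, -10, 0], 0]
    - [[4, -15, 0], 0]
    - [[5, -20, 0], 0]
    - [[5, -25, 0], 0]

```text
time: 7.7
tcp_pos: [0.4591, -0.1058, 0.0933]
tool_rot: [-0.001, 0.058, 0.998, 0.0]
contact_force: [-1.6, 4.2, 1.0]
grip_width: 0.0007
grip_force: 1.5
```

>>> play_rows:
  targets:
    - [[0, -5, 0], 0]
    - [[0, -10, 0], 0]
    - [[0, -15, 0], 0]
    - [[0, -20, 0], 0]
    - [[0, -24, 0], 0]

```text
time: 8.12
tcp_pos: [0.4567, -0.1299, 0.093]
tool_rot: [-0.001, 0.058, 0.998, 0.0]
contact_force: [-1.7, 2.3, -1.0]
grip_width: 0.0005
grip_force: 1.2
```

```bash
python3 -c "
from m import *
for a in (3.07,3.29,3.4,3.45,3.51):
  go(.560+.105*np.cos(a)+.0023,-.1515+.105*np.sin(a)+.0199,.094)
for n in('side','top'):
  im=get_image(n); p,ok=cloud(im,0,640,0,400); z=p[...,2]; dark=im['image'].max(2)<60
  k=ok&dark&near(p,(.46,-.16),.05)&(z>.08)&(z<.11)&(abs(np.hypot(p[...,0]-.56,p[...,1]+.1515)-.105)<.015); q=p[k];print(n,q.mean(0),k.sum(),np.arctan2(q[:,1].mean()+.1515,q[:,0].mean()-.56)%6.283)"
```

```text
t 8.12 tcp [ 0.4567 -0.1299  0.093 ] F [-1.7  2.3 -1. ] w 0.0005 xaxis deg 173.4 shift mm [-0.2  5.9 -1. ]
t 8.12 tcp [ 0.4567 -0.1299  0.093 ] F [-1.7  2.3 -1. ] w 0.0005 xaxis deg 173.4 shift mm [ -3.7 -16.9  -1.1]
t 8.12 tcp [ 0.4567 -0.1299  0.093 ] F [-1.7  2.3 -1. ] w 0.0005 xaxis deg 173.4 shift mm [ -7.4 -27.8  -1.1]
t 8.12 tcp [ 0.4567 -0.1299  0.093 ] F [-1.7  2.3 -1. ] w 0.0005 xaxis deg 173.4 shift mm [ -9.4 -32.7  -1.1]
t 8.12 tcp [ 0.4567 -0.1299  0.093 ] F [-1.7  2.3 -1. ] w 0.0005 xaxis deg 173.4 shift mm [-12.2 -38.3  -1.1]
side [ 0.45223926 -0.15505148  0.09209326] 30 3.1743524906411893
top [nan nan nan] 0 nan<string>:7: RuntimeWarning: Mean of empty slice.
  ret = um.true_divide(
  ret = ret.dtype.type(ret / rcount)
```

Contact is as expected, with 3-4 N and the lever at about 3.15 rad. I'll push to about 3.45, stop short of the mark and check.

>>> play_rows:
  targets:
    - [[-1, -5, 0], 0]
    - [[-2, -10, 0], 0]
    - [[-3, -14, 0], 0]
    - [[-5, -18, 0], 0]
    - [[-6, -22, 0], 0]

```text
time: 8.63
tcp_pos: [0.4608, -0.1525, 0.0935]
tool_rot: [0.0, 0.058, 0.998, -0.0]
contact_force: [-1.1, 2.8, 0.7]
grip_width: 0.0009
grip_force: 1.1
```

>>> play_rows:
  targets:
    - [[-1, -3, 0], 0]
    - [[-2, -5, 0], 0]
    - [[-3, -8, 0], 0]
    - [[-4, -10, 0], 0]
    - [[-4, -10, 0], 0]

```text
time: 9.05
tcp_pos: [0.4639, -0.1631, 0.0936]
tool_rot: [0.0, 0.058, 0.998, -0.0]
contact_force: [-0.6, 0.3, -0.7]
grip_width: 0.0004
grip_force: 0.4
```

>>> play_rows:
  targets:
    - [[0, 8, 0], 0]
    - [[0, 20, 0], 0]
    - [[0, 30, -15], 0]
    - [[0, 45, -40], 0]
    - [[0, 80, -70], 0]

```text
time: 9.47
tcp_pos: [0.4718, -0.0864, 0.1606]
tool_rot: [-0.001, 0.059, 0.998, -0.0]
contact_force: [1.1, 0.0, -0.5]
grip_width: 0.0003
grip_force: 0.0
```

>>> play_rows:
  targets:
    - [[-10, 40, 0], 0]
    - [[-20, 80, 0], 0]
    - [[-20, 110, 0], 0]
    - [[-20, 130, 0], 0]
    - [[-20, 130, 0], 0]

```text
time: 9.88
tcp_pos: [0.5076, 0.045, 0.1611]
tool_rot: [0.001, 0.055, 0.998, 0.001]
contact_force: [0.5, 0.4, -0.3]
grip_width: 0.0006
grip_force: 0.0
```

```bash
cat > chk.py <<'E'
from m import *
from scipy.signal import find_peaks
go(.4,0,.1)
rows=[]
for n in('top','side'):
  im=get_image(n); np.savez(n+'1.npz',**im); p,ok=cloud(im,0,640,0,400); z=p[...,2]; dark=im['image'].max(2)<60
  k=ok&dark&near(p,(.46,-.18),.05)&(z>.08)&(z<.11)&(abs(np.hypot(p[...,0]-.56,p[...,1]+.1515)-.105)<.015); q=p[k]
  if len(q):print(n,q.mean(0),k.sum(),np.arctan2(q[:,1].mean()+.1515,q[:,0].mean()-.56)%6.283)
  c=(.560,-.1515); A=np.linspace(1.9,4.5,261); g=cv2.cvtColor(im['image'],cv2.COLOR_RGB2GRAY); RR=np.arange(.050,.095,.0005)
  for z,lo,hi in((.061,.057,.065),(.069,.055,.065),(.069,.072,.09)):
    pp=np.stack([c[0]+RR[:,None]*np.cos(A),c[1]+RR[:,None]*np.sin(A),np.full((len(RR),len(A)),z)],-1)
    u=px(im,pp).astype(np.float32); v=cv2.remap(g,u[...,0],u[...,1],cv2.INTER_CUBIC)
    pr=v[(RR>=lo)&(RR<=hi)].mean(0); k,d=find_peaks(-pr,prominence=6); print(n,z,lo,[(float(round(A[i],2)),int(x)) for i,x in zip(k,d['prominences'])])
  a=ortho(im,c,100,.065,2); rows.append(a)
cv2.imwrite('pics/o2.png',np.hstack(rows)[:,:,::-1])
E
python3 chk.py
```

```text
t 9.88 tcp [0.5076 0.045  0.1611] F [ 0.5  0.4 -0.3] w 0.0006 xaxis deg 173.7 shift mm [102.1 -56.6  60.8]
top [ 0.45842659 -0.1798306   0.09938151] 15 3.4134119461341443
top 0.061 0.057 [(2.25, 15), (2.48, 6), (2.69, 41), (2.89, 15), (3.11, 53), (3.42, 76), (3.72, 16), (3.92, 36)]
top 0.069 0.055 [(2.19, 7), (2.69, 34), (2.89, 9), (3.1, 43), (3.4, 80), (3.71, 14), (3.89, 30)]
top 0.069 0.072 [(2.37, 14), (3.4, 12), (3.5, 38)]
side [ 0.45562136 -0.18681174  0.09097571] 40 3.467625062201548
side 0.061 0.057 [(2.73, 19), (3.14, 11), (3.48, 131), (3.9, 21)]
side 0.069 0.055 [(3.59, 92), (3.87, 15), (4.04, 15)]
side 0.069 0.072 [(3.22, 38), (3.55, 48), (3.94, 18)]
```

View pics/o2.png

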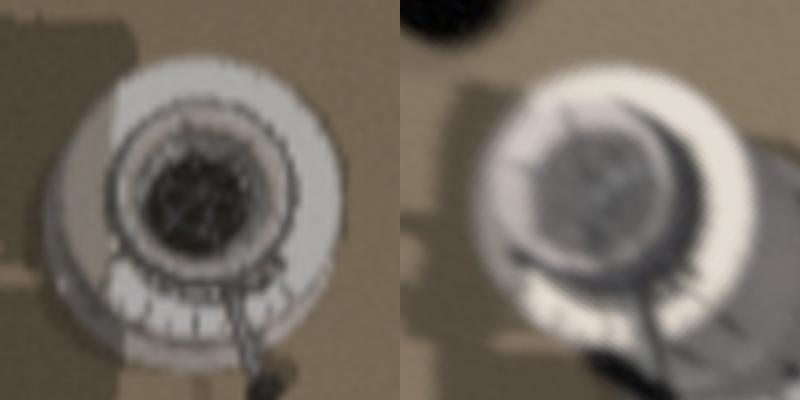

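The lever's white line lies between dark bar edges at 3.40 and 3.50, so it is at about 3.45. The knob's mean over both views gives 3.44. The target is 3.51, so about 6 mm more; I'll retrace the approach and push on.

>>> play_rows:
  targets:
    - [[5, -35, 0], 0]
    - [[10, -70, 0], 0]
    - [[15, -100, 0], 0]
    - [[20, -125, 0], 0]
    - [[20, -130, 0], 0]

```text
time: 10.4
tcp_pos: [0.471, -0.0905, 0.1607]
tool_rot: [-0.0, 0.061, 0.998, -0.001]
contact_force: [0.0, 0.6, -0.2]
grip_width: 0.0006
grip_force: 0.0
```

>>> play_rows:
  targets:
    - [[0, -15, 15], 0]
    - [[0, -25, 35], 0]
    - [[0, -35, 55], 0]
    - [[0, -45, 66], 0]
    - [[0, -50, 70], 0]

```text
time: 10.82
tcp_pos: [0.4649, -0.1365, 0.0886]
tool_rot: [-0.002, 0.059, 0.998, 0.001]
contact_force: [-0.6, -0.7, 0.5]
grip_width: 0.0002
grip_force: 0.0
```

>>> play_rows:
  targets:
    - [[0, -8, 0], 0]
    - [[0, -14, 0], 0]
    - [[0, -20, 0], 0]
    - [[0, -24, 0], 0]
    - [[0, -27, 0], 0]

```text
time: 11.23
tcp_pos: [0.4642, -0.1635, 0.0915]
tool_rot: [0.001, 0.058, 0.998, -0.0]
contact_force: [1.8, 3.0, 1.5]
grip_width: 0.0008
grip_force: 1.7
```

```bash
python3 -c "
from h import *
go(.466,-.169,.0935)"
```

```text
t 11.23 tcp [ 0.4642 -0.1635  0.0915] F [1.8 3.  1.5] w 0.0008 xaxis deg 173.4 shift mm [-2.4 -5.3 -1.9]
```

>>> play_rows:
  targets:
    - [[0, -1.5, 0], 0]
    - [[-1, -3, 0], 0]
    - [[-2, -4.5, 0], 0]
    - [[-2, -5.5, 0], 0]
    - [[-2, -5.5, 0], 0]

```text
time: 11.65
tcp_pos: [0.4653, -0.1684, 0.0908]
tool_rot: [0.001, 0.058, 0.998, 0.0]
contact_force: [0.7, 2.1, 2.1]
grip_width: 0.0001
grip_force: 1.4
```

>>> play_rows:
  targets:
    - [[0, 8, 0], 0]
    - [[0, 20, 0], 0]
    - [[0, 35, -20], 0]
    - [[0, 60, -45], 0]
    - [[0, 90, -70], 0]

```text
time: 12.07
tcp_pos: [0.4737, -0.0782, 0.1601]
tool_rot: [-0.002, 0.059, 0.998, -0.0]
contact_force: [0.2, 0.3, 0.2]
grip_width: 0.0005
grip_force: 0.0
```

>>> play_rows:
  targets:
    - [[-10, 40, -20], 0]
    - [[-20, 80, -40], 0]
    - [[-30, 120, -60], 0]
    - [[-40, 160, -80], 0]
    - [[-50, 200, -90], 0]

```text
time: 12.48
tcp_pos: [0.5423, 0.1007, 0.2472]
tool_rot: [0.001, 0.058, 0.998, -0.001]
contact_force: [1.2, -1.2, 0.1]
grip_width: 0.0006
grip_force: 0.0
```

>>> play_rows:
  targets:
    - [[20, 40, 0], 0]
    - [[40, 80, 0], 0]
    - [[50, 110, 0], 0]
    - [[50, 120, 0], 0]
    - [[50, 120, 0], 0]

```text
time: 12.9
tcp_pos: [0.5049, 0.2263, 0.2449]
tool_rot: [-0.0, 0.055, 0.998, -0.0]
contact_force: [0.4, -0.9, 0.1]
grip_width: 0.0004
grip_force: 0.0
```

```bash
python3 chk.py; python3 - <<'E'
from m import *
t=dict(np.load('top1.npz')); c=(.560,-.1515)
a=[cv2.resize(ortho(t,c,100,z,4)[400:800,200:700],(400,320)) for z in(.061,.069)]
cv2.imwrite('pics/o3.png',np.hstack(a)[:,:,::-1])
for n in('top1','side1'):
  p,ok=cloud(dict(np.load(n+'.npz')),0,640,0,400);g=ok&near(p,(.577,.169),.05)&(p[...,2]>.105)&(p[...,2]<.125);print('tip',n,p[g].mean(0).round(3))
E
```

```text
t 12.9 tcp [0.5049 0.2263 0.2449] F [ 0.4 -0.9  0.1] w 0.0004 xaxis deg 173.7 shift mm [  79.2 -236.4  145.2]
top [ 0.46021955 -0.18533351  0.0967115 ] 17 3.468320512551524
top 0.061 0.057 [(2.27, 32), (2.48, 11), (2.69, 40), (2.89, 16), (3.11, 51), (3.33, 6), (3.48, 78), (3.72, 14), (3.92, 34)]
top 0.069 0.055 [(2.28, 25), (2.69, 34), (2.88, 8), (3.1, 42), (3.46, 77), (3.71, 12), (3.89, 25)]
top 0.069 0.072 [(2.24, 7), (3.45, 13), (3.55, 39)]
side [ 0.45917985 -0.19338246  0.09105274] 24 3.5351336664764714
side 0.061 0.057 [(2.0, 6), (2.34, 23), (2.72, 20), (3.14, 21), (3.51, 123), (3.9, 19)]
side 0.069 0.055 [(2.5, 17), (3.64, 97), (3.85, 10), (4.04, 16)]
side 0.069 0.072 [(3.29, 60), (3.6, 45), (3.94, 17)]
tip top1 [0.594 0.167 0.114]
tip side1 [0.592 0.164 0.111]
```

View pics/o3.png

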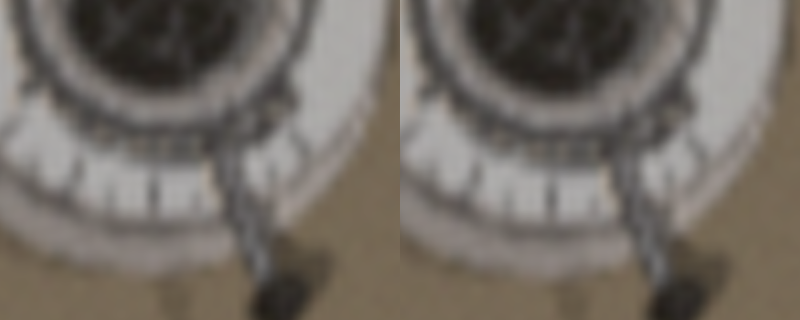

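The lever's line and knob are at about 3.49–3.50 against the mark at 3.51, inside the 0.07 tolerance. The visible short marks at 3.33 and 3.72 lie evenly either side of the lever. The toggle is on and the arm is clear, so I'm handing in.

```bash
python3 -c "
from plant import *
print(job_done())"
```

```text
the job is handed in; nothing more can be done
None
```

The job is handed in, with no verdict reported back: the toggle is pushed to its on-side stop, and the damper lever measures within about 0.02 rad of the three-quarters mark. The arm is clear of everything, and the clock stood at about 13 s of the 54 s. I did not re-measure the loose items, but the fingers met only the toggle and the knob.

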